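# Set and lock the purge gas flow, then crack the bleed cap on a pipe spool

### The arm

A 6-joint arm with a two-finger parallel gripper is mounted at the origin on the work surface. World frame = base frame: x ahead of the robot, y to its left, z up, the work surface at z = 0. Lengths are in m, angles in rad, forces in N, time in s.
With the tool pointing down it reaches from about 0.3 to 0.75 m from the base axis. Payload 8.5 kg.
Tool frame: the origin (TCP) lies between the finger pads, 19 mm behind the fingertips; this is the grasp point; z points along the fingers, y is the line along which they close (so a half turn about z gives the same grasp; the last joint's range is limited). The gripper opens to 88 mm and grips with 3 to 60 N. Pads are 18 mm wide; open, the fingers measure 123 mm over their backs; the gripper's body (75 mm by 187 mm) begins 45 mm behind the grasp point.
Start: joints at [-1.343, 0.381, 1.297, -0, 1.464, -0.215], TCP at [0.236, -0.497, 0.257] pointing down, gripper open.
Joint ranges: [-3.11, 3.11], [-0.89, 2.33], [0.22, 2.48], [-1.42, 4.56], [0.17, 2.85], [-2.88, 2.88]. Speed limits (rad/s): [2.39, 2.39, 3.14, 3.14, 3.14, 3.14].

### API

Orientations are given as a unit quaternion [x, y, z, w].
In Python, from cell import r, vision gives the robot as it stands.
- The arm moves only by the shell command python3 -m jog 'ROWS' [FORCE]. ROWS is JSON, one flat list of numbers, 5 for each row, row after row: the shift along the tool's x, y, z in mm, then the turn about the tool's z in rad, then the opening, from 0 (shut) to 1 (fully open). In form: [tx, ty, tz, yaw, grip, tx, ty, tz, yaw, grip, ...]. A call has 1 to 20 rows; each row is the pose to reach, as a shift and turn from the pose commanded when the call began, along the tool's axes at that moment; what a row does not reach only later rows make up. A row lasts 1/8 s, in which the tool goes at most 62.5 mm and 10.7 degrees, less where a joint would pass 70% of its speed; a pose out of reach is approached as far as the arm can. A call with a gripper value outside its range is refused whole. The fingers move at their own pace and stop on an object; FORCE is the grip in N (left out, the last holds). Time passes only in rows, so rows that repeat a pose let the fingers close. It gives the time, the measured TCP pose, the force, the opening and the grip force at its end, in the units of the state.
- r.get_state(): the state, without advancing time (a new reading comes with each control period).
- vision.get_image(name): name is "side" or "top"; returns a dict with "image" (400x640x3 uint8, blue, green, red), "range_z" (400x640 float32, m along the optical axis (not along the pixel's ray), 0 where there is no reading), "mtx" (3x3 intrinsics, pixels), "dist_coeffs" ([k1, k2, p1, p2, k3] as OpenCV has them; the pictures are not rectified), "R" (3x3) and "t" (3): a world point X has camera coordinates R X + t. Camera axes: x right, y down, z forward; pixel columns grow to the right and rows downward; lengths in m; the calibration is good to about 2 mm. A picture is of the moment at which its call begins.
- r.job_done(): hands the job in; it is judged then, once.
The state is a dict: "time_s": time; "joints": joint angles; "dq": joint speeds; "tau": joint torques, N m; "tcp_pos": TCP position; "tool_rot": TCP orientation; "ft_force": force on the tool from outside, world axes, zero at the start; "moment": the same for the moment, N m; "opening": finger opening in m; "finger_force": force on a finger pad.
Only numpy, scipy, OpenCV 4.12 (cv2) and the standard library are available. Lean on these libraries where they do the work, as an engineer would, in place of code of your own. Each camera call takes 0.05 s, during which the arm holds its last target. There are 200 camera calls.

### The job

Get the pipe spool ready for purging: turn the black flow knob on the blue gas station until its white pointer is at the green mark, then slide the clear lock hood all the way over the knob. After that screw the brass knurled bleed cap on the spool clockwise all the way down until it stops, back it off a quarter turn, and finish while still gripping the cap there. Do not disturb the other things on the welding table.

Things in the scene. Friction and masses are not known exactly. Their poses are not given: they have to be found in the camera images.
- station: Blue gas flow station, fixed block 80 x 190 x 40 mm (x, y, z), grey deck on top at 40 mm. Origin: centre of its underside; z up. On the deck: the knob, axis at local (0, -45 mm); the lock hood, parked near local y = +45 mm. The green mark (13 x 6 mm) lies on the deck on the +x side of the knob.
- knob (a joint): Angle of the flow knob (rad), 0 to 2.6, growing as it turns clockwise seen from above; 1.8 = white pointer exactly at the green mark. It stays where it is left (friction torque about 0.06 N m). It starts 0.5 to 1.3 rad short of the mark.
- knob_grip (a point): Grip point of the black flow knob, on its vertical axis, level with its top, 28 mm above the deck. A disc 42 mm wide, 8 mm high carries an upright bar 40 mm long, 14 mm wide, from 8 to 28 mm above the deck. The point's x axis lies along the bar and points to the end with the white pointer; z up.
- lock (a joint): Travel of the lock hood (m): 0 = parked, 0.09 = fully over the knob (end stop). It grows as the hood slides to the station's -y. It slides with about 2 N of friction and stays where left.
- lock_fin (a point): Point on the orange fin on top of the clear lock hood, a tunnel 60 x 60 mm, 34 mm high over the deck, open at both y ends, so it passes over the knob at any angle. The fin is 36 mm along station x, 12 mm along y (grip it across y), 24 mm tall, standing on the roof. The point is in its middle, 21 mm above the roof, 3 mm below its top. Axes as the station's.
- spool: Steel pipe spool standing on its foot flange (150 mm wide), fixed, with a flat end plate 124 mm across, its top at 66 mm. Origin: centre of its underside, on the cap's axis; z up. On the plate a red line on the +x side shows where the cap's white line points when fully down, a green line on the +y side where it points a quarter turn backed off.
- cap (a joint): Angle of the bleed cap on its thread (rad), growing as it is screwed on (clockwise from above): 0 = loosest, 3.6 = all the way down on the end plate (hard stop); a quarter turn backed off is 2.03. It starts between 0.6 and 2.0, already caught on the thread. 8 mm lower per full turn; friction torque 0.08 N m; it stays where it is left and cannot come off.
- cap_grip (a point): Grip point on the cap's vertical axis, 24 mm above the cap's underside. The cap is a brass knurled cylinder 40 mm wide and 32 mm tall with a white line on its top from the axis along the point's x axis; z up. When fully down its underside is on the end plate (66 mm above the table). Grip it across its diameter at any yaw.
- mug: White mug, 76 mm wide, 90 mm tall, bystander; origin under its centre.
- spray: Green spray can, 52 mm wide, 160 mm tall, bystander; origin under its centre.
- flange: Steel flange ring 100 mm wide, 18 mm thick, bystander; origin under its centre.
- star: Flat five-pointed aluminium star, about 150 mm across, 5 mm thick, bystander; origin under its centre.
- gauge: Dark steel setting block 75 x 25 x 50 mm standing between the station and the spool, bystander; origin under its centre.
- wrench: Steel wrench lying on the table, bystander; origin under it.
- wbrush: Brush lying on the table, bystander; origin under it.
Mind the look-alikes: they are no part of the job. What is meant by the spool is not purple, and is the larger of those in its own colour.

How it is judged:
On the way, in this order (a step that is already met when the one before it is completed fails the run):
1. the flow knob's pointer is at the green mark while the hood is still open (value of joint knob between 1.65 and 1.95 rad and value of joint lock below 0.03 m), for 0.2 s.
2. the lock hood is fully over the knob, the pointer still at the mark (value of joint knob between 1.65 and 1.95 rad and value of joint lock above 0.083 m), for 0.2 s.
3. the bleed cap is screwed all the way down (all of step 2 and value of joint cap above 3.52 rad), for 0.1 s.
At the end, for the whole second after the job is handed in: Knob within 0.15 rad of the mark, hood within 7 mm of fully over it, cap backed off a quarter turn (within 0.26 rad, 15 degrees) from fully down and at rest, and the fingers still gripping it (contact force over 3 N, TCP within 20 mm of its axis) (all of step 2 and value of joint cap between 1.769 and 2.289 rad and velocity of joint cap between -0.1 and 0.1 rad/s and contact force between the fingers and cap above 3 N and horizontal distance between the grasp point and cap_grip below 0.02 m); the arm keeps its last pose, push and grip.
It fails at once if the hood is slid over the knob while the pointer is off the mark (value of joint lock above 0.06 m and not (value of joint knob between 1.55 and 2.05 rad)).
It fails at once if a bystander is moved more than 3 cm (distance of any of mug, spray, flange, star, gauge, wrench, wbrush from where it was at the start of the episode above 0.03 m).
It also fails if it takes over 72 s, if anything falls off the work surface, if the arm or the gripper's body presses on something with over 40 N, if the wrist force passes 120 N, or if a joint passes its speed limit or range.

## Working session

There is one attempt and no reset: what is moved stays moved. The work goes in short steps, Python scripts to look and compute and a shell command to move; the robot and the scene stay as the last step left them, time stands still between calls to the robot, and variables do not carry over. Pictures are saved under pics/ and viewed, at most 10 in all, crops included, and the job is handed in when it is done.

```bash
mkdir -p pics; ls
python3 - <<'E'
from cell import r, vision
import cv2,pickle
d={}
for n in("top","side"):
    d[n]=vision.get_image(n); cv2.imwrite(f"pics/{n}0.png",d[n]["image"])
    print(n,d[n]["mtx"].tolist(),d[n]["dist_coeffs"],d[n]["R"],d[n]["t"])
pickle.dump(d,open("d0.pkl","wb"))
print(r.get_state())
E
```

```text
pics
top [[489.68795375167514, 0.0, 306.75043336066346], [0.0, 489.68795375167514, 197.8944095278487], [0.0, 0.0, 1.0]] [-0.06232466  0.          0.          0.          0.        ] [[ 0.01614216 -0.99981279 -0.01066829]
 [-0.98921077 -0.01441538 -0.14578837]
 [ 0.14560729  0.01290653 -0.98925828]] [-0.00402653  0.56915062  1.48149834]
side [[450.9259624329792, 0.0, 317.92616443904154], [0.0, 450.9259624329792, 199.60733638276548], [0.0, 0.0, 1.0]] [-0.10733  0.       0.       0.       0.     ] [[-0.96317648 -0.26880601 -0.00586396]
 [-0.1772537   0.65122639 -0.73789249]
 [ 0.20216871 -0.70968128 -0.6748928 ]] [0.52838105 0.15155979 1.47018508]
{'time_s': 0.1, 'joints': array([-1.34332008e+00,  3.81147177e-01,  1.29815731e+00, -1.76718128e-05,
        1.46360744e+00, -2.15295971e-01]), 'dq': array([-0.00124716, -0.00253709, -0.00301739, -0.00025861,  0.00025199,
       -0.00030537]), 'tau': array([ 4.24888975e-03, -4.38653183e+01, -2.24909377e+01,  7.15382164e-02,
        3.42678849e-02, -8.08446634e-05]), 'tcp_pos': array([ 0.23558899, -0.49673736,  0.25689886]), 'tool_rot': array([ 9.75593601e-01,  2.19582991e-01, -1.28016597e-05, -6.59571142e-04]), 'ft_force': array([-0.2816356 ,  0.04061508, -0.55172325]), 'moment': array([-0.00468374, -0.05036888, -0.00292666]), 'finger_force': 0.0, 'opening': 0.08785744492157813}
```

View pics/top0.png

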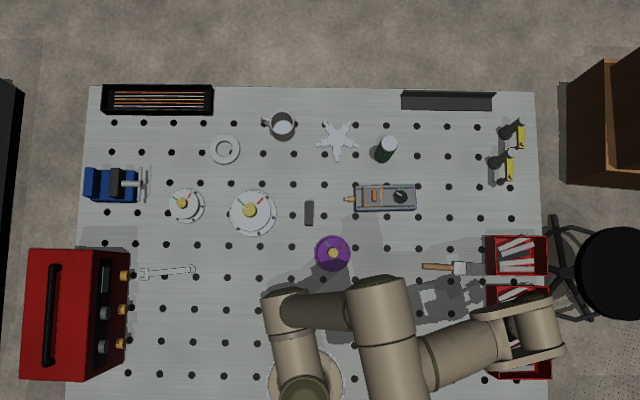

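View pics/side0.png

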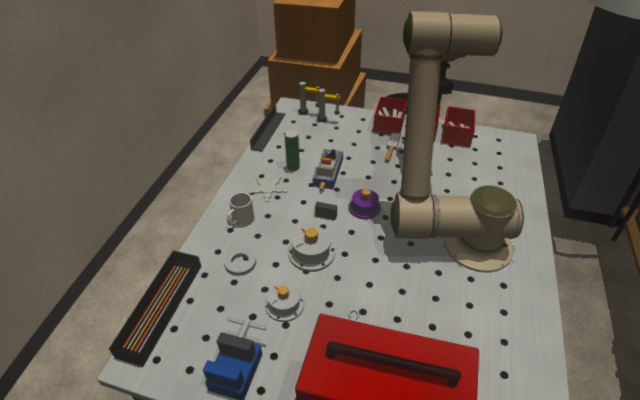

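Top view: the station is at about (385,197) with the hood at (374,197) and the knob at (400,197). The large steel spool is at (252,212), with its cap at (249,210). The smaller steel spool (187,205) and the purple one (332,253) are look-alikes. The gauge is at (309,212). Next I'll look at enlarged crops.

```bash
cat > h.py <<'E'
import numpy as np,cv2,pickle
def ray(c,uv,z):
    p=cv2.undistortPoints(np.array(uv,float).reshape(-1,1,2),c["mtx"],c["dist_coeffs"]).reshape(-1,2)
    d=np.c_[p,np.ones(len(p))]@c["R"]; o=-c["R"].T@c["t"]
    return o+d*((z-o[2])/d[:,2])[:,None]
def proj(c,X):
    return cv2.projectPoints(np.array(X,float).reshape(-1,1,3),cv2.Rodrigues(c["R"])[0],c["t"],c["mtx"],c["dist_coeffs"])[0].reshape(-1,2)
E
python3 - <<'E'
from h import *
d=pickle.load(open("d0.pkl","rb"));t=d["top"]["image"];s=d["side"]["image"]
f=lambda im,x,y,w,h,k:cv2.resize(im[y:y+h,x:x+w],(w*k,h*k),interpolation=cv2.INTER_CUBIC)
a=np.vstack([np.hstack([f(t,340,172,80,50,5),f(t,217,182,80,50,5)]),np.hstack([f(s,295,140,80,60,5),f(s,275,212,80,60,5)])])
cv2.imwrite("pics/c0.png",a)
E
```

```text
(no output)
```

View pics/c0.png

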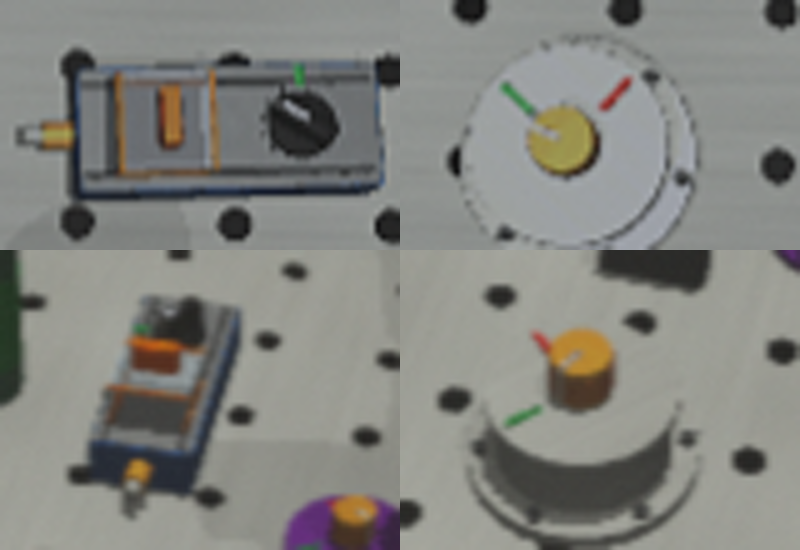

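```bash
cat >> h.py <<'E'
def cloud(c):
    z=c["range_z"];v,u=np.nonzero(z>0)
    p=cv2.undistortPoints(np.c_[u,v].astype(float).reshape(-1,1,2),c["mtx"],c["dist_coeffs"]).reshape(-1,2)
    P=(np.c_[p,np.ones(len(p))]*z[v,u][:,None]-c["t"])@c["R"]
    out=np.full(z.shape+(3,),np.nan);out[v,u]=P;return out
def blob(c,box,lo,hi):
    x,y,w,h=box;m=cv2.inRange(cv2.cvtColor(c["image"][y:y+h,x:x+w],cv2.COLOR_BGR2HSV),lo,hi)
    n,l,s,ce=cv2.connectedComponentsWithStats(m)
    k=[(s[i,4],ce[i]+[x,y],np.argwhere(l==i)[:,::-1]+[x,y]) for i in range(1,n)]
    return sorted(k,key=lambda q:-q[0])
E
python3 - <<'E'
from h import *
d=pickle.load(open("d0.pkl","rb"));T=d["top"];S=d["side"]
W=cloud(T)
def rect(box,z0,z1):
    x,y,w,h=box;P=W[y:y+h,x:x+w].reshape(-1,3);P=P[(P[:,2]>z0)&(P[:,2]<z1)];print(len(P),cv2.minAreaRect((P[:,:2]*1000).astype(np.float32)),P[:,2].mean().round(4));return P
print("station deck");rect((356,175,66,45),.03,.05)
print("knob top");rect((390,180,22,28),.06,.075)
print("fin top");rect((360,178,30,35),.087,.105)
print("hoodroof");rect((360,178,30,35),.070,.08)
P=rect((217,182,65,60),.058,.072);print("plate",cv2.minEnclosingCircle((P[:,:2]*1000).astype(np.float32)),P[:,:2].mean(0))
P=rect((217,182,65,60),.085,.12);print("cap",cv2.minEnclosingCircle((P[:,:2]*1000).astype(np.float32)),P[:,:2].mean(0))
print("gauge");rect((295,190,30,45),.04,.06)
# colours
g=blob(T,(385,178,30,20),(45,90,60),(80,255,255));print("greenmark",[(a,b,ray(T,b,.04)[0].round(4)) for a,b,_ in g[:2]])
g=blob(T,(217,182,70,55),(45,90,60),(80,255,255));print("greenline",[(a,b,ray(T,b,.066)[0].round(4)) for a,b,_ in g[:2]])
g=blob(T,(217,182,70,55),(0,120,80),(8,255,255));print("redline",[(a,b,ray(T,b,.066)[0].round(4)) for a,b,_ in g[:2]])
g=blob(T,(362,180,20,30),(4,150,100),(20,255,255));print("fin",[(a,b,ray(T,b,.098)[0].round(4)) for a,b,_ in g[:2]])
g=blob(T,(235,195,30,30),(18,90,60),(32,255,255));print("cap",[(a,b,ray(T,b,.1)[0].round(4)) for a,b,_ in g[:2]])
print("dark knob");g=blob(T,(388,182,28,28),(0,0,0),(180,255,75));print([(a,b,ray(T,b,.05)[0].round(4)) for a,b,_ in g[:2]])
q=lambda x,y,x0,y0:(x0+(x+.5)/5-.5,y0+(y+.5)/5-.5)
print("hand knob ptr inner/outer, far end",ray(T,[q(307,120,340,172),q(286,100,340,172),q(318,140,340,172)],.068))
print("hand deck corners",ray(T,[q(80,68,340,172),q(376,64,340,172),q(380,185,340,172),q(80,196,340,172)],.04))
print("cap line",ray(T,[q(163,141,217,182),q(137,123,217,182)],.105))
E
```

```text
station deck
1038 ((576.9501953125, -241.33038330078125), (81.56336212158203, 188.16845703125), 1.9447052478790283) 0.0413
knob top
65 ((579.2045288085938, -284.60748291015625), (40.91775131225586, 15.122336387634277), 56.7844123840332) 0.0672
fin top
45 ((574.2877197265625, -195.8651580810547), (9.950300216674805, 34.393714904785156), 89.23727416992188) 0.0988
hoodroof
298 ((574.7628784179688, -197.11712646484375), (59.88603973388672, 60.95328903198242), 0.8489341735839844) 0.0749
1062 ((523.7537231445312, 176.79190063476562), (122.99290466308594, 121.4063491821289), 26.694210052490234) 0.0664
plate ((524.265625, 177.43856811523438), 62.26631546020508) [0.52357752 0.1768916 ]
151 ((523.4535522460938, 177.12989807128906), (38.83427429199219, 38.698577880859375), 83.61185455322266) 0.1003
cap ((524.2410888671875, 177.07485961914062), 20.491104125976562) [0.52351017 0.17648817]
gauge
195 ((524.272216796875, -2.209878921508789), (24.730789184570312, 74.7175064086914), 89.04486083984375) 0.0503
greenmark [(np.int32(8), array([399.5, 186.5]), array([ 0.6096, -0.2846,  0.04  ]))]
greenline
[... 302 characters left out ...]
, -0.1644,  0.098 ]))]
cap [(np.int32(124), array([249.40322581, 209.91935484]), array([0.5218, 0.1746, 0.1   ]))]
dark knob
[(np.int32(148), array([399.47297297, 196.23648649]), array([ 0.5773, -0.2823,  0.05  ])), (np.int32(16), array([406.5, 209. ]), array([ 0.5378, -0.3036,  0.05  ]))]
hand knob ptr inner/outer, far end [[ 0.57656782 -0.28381507  0.068     ]
 [ 0.5887734  -0.2710718   0.068     ]
 [ 0.56430013 -0.29040721  0.068     ]]
hand deck corners [[ 0.61170731 -0.14724511  0.04      ]
 [ 0.6169949  -0.3326411   0.04      ]
 [ 0.54071172 -0.33390506  0.04      ]
 [ 0.53115797 -0.14737464  0.04      ]]
cap line [[0.52152689 0.17455304 0.105     ]
 [0.53209078 0.19045038 0.105     ]]
```

```bash
cat >> h.py <<'E'
def go(x,y,z,phi,s=None):
    """tool shift mm and turn to reach world x,y,z (m), tool-x heading phi (deg)"""
    from cell import r
    from scipy.spatial.transform import Rotation as Ro
    s=s or r.get_state();M=Ro.from_quat(s["tool_rot"]).as_matrix();h=np.degrees(np.arctan2(M[1,0],M[0,0]))
    return (M.T@(np.array([x,y,z])-s["tcp_pos"])*1000).round(1),round(float(np.radians((h-phi+180)%360-180)),3),round(float(h),2),s["tcp_pos"].round(4)
E
python3 - <<'E'
from h import *
d=pickle.load(open("d0.pkl","rb"));W=cloud(d["top"])
P=W[130:165,370:405].reshape(-1,3);P=P[P[:,2]>.14];print("spray",P.mean(0),np.ptp(P,0))
print(go(.578,-.285,.257,54))
E
python3 -m jog '[60,-7,0,-0.1,1, 120,-14,0,-0.2,0.5, 180,-20,0,-0.3,0.5, 240,-27,0,-0.4,0.5, 300,-34,0,-0.5,0.5, 360,-40,0,-0.5,0.5, 400,-45,0,-0.5,0.5, 400,-45,0,-0.5,0.5, 400,-45,0,-0.5,0.5]' 20
python3 - <<'E'
from h import *
from cell import vision
print(go(.578,-.285,.257,54))
a=[vision.get_image(n)["image"] for n in("top","side")]
f=lambda im,x,y,w,h,k:cv2.resize(im[y:y+h,x:x+w],(w*k,h*k),interpolation=cv2.INTER_CUBIC)
cv2.imwrite("pics/g1.png",np.hstack([f(a[0],320,120,130,130,3),f(a[1],260,80,130,130,3)]))
E
```

```text
spray [ 0.71382401 -0.23265849  0.15850603] [0.04788512 0.04924623 0.02778661]
(array([ 4.001e+02, -4.460e+01,  1.000e-01]), -0.5, 25.37, array([ 0.2356, -0.4967,  0.2569]))
time_s: 1.23
tcp_pos: [0.5772, -0.2853, 0.2571]
tool_rot: [0.891, 0.454, -0.0, -0.0]
ft_force: [-0.6, 0.9, 0.4]
opening: 0.0439
finger_force: 0.0
(array([0.7, 0.5, 0.1]), 0.0, 54.0, array([ 0.5772, -0.2853,  0.2571]))
```

View pics/g1.png

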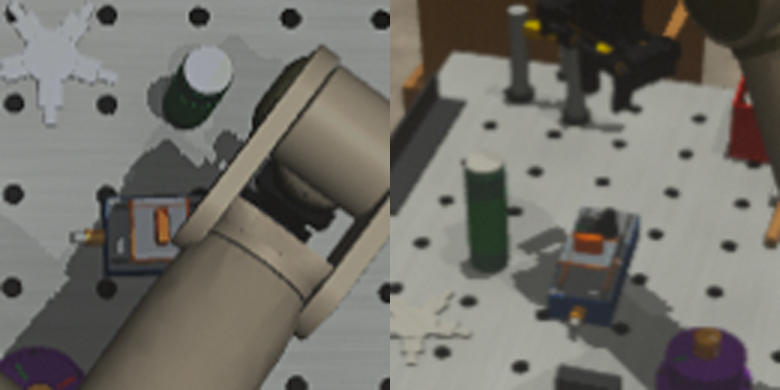

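The top view shows the wrist over the knob; the spray can (at about (205,70) in the crop) is well clear. The side view shows the fingers above the knob. I'll descend and grip the bar.

```bash
python3 -m jog '[0,0,50,0,0.5, 1,0,100,0,0.5, 1,0,140,0,0.5, 1,0,165,0,0.5, 1,0,178,0,0.5, 1,0,186,0,0.5, 1,0,187,0,0.5, 1,0,187,0,0.5, 1,0,187,0,0, 1,0,187,0,0, 1,0,187,0,0, 1,0,187,0,0, 1,0,187,0,0]' 20; python3 -c "
from h import *
print(go(.578,-.285,.07,1.9))"
```

```text
time_s: 2.95
tcp_pos: [0.5788, -0.2845, 0.0706]
tool_rot: [0.891, 0.454, 0.0, 0.001]
ft_force: [4.0, -2.5, -1.2]
opening: 0.0142
finger_force: 19.6
(array([-0.9, -0.3,  0.6]), 0.91, 54.02, array([ 0.5788, -0.2845,  0.0706]))
```

```bash
python3 -m jog '[0,0,0,0.15,0, 0,0,0,0.3,0, 0,0,0,0.45,0, 0,0,0,0.6,0, 0,0,0,0.75,0, 0,0,0,0.87,0, 0,0,0,0.91,0, 0,0,0,0.91,0, 0,0,0,0.91,0]' 25; python3 -c "
from h import *
print(go(.578,-.285,.07,1.9))"
```

```text
time_s: 4.08
tcp_pos: [0.5792, -0.2855, 0.0707]
tool_rot: [1.0, 0.016, 0.001, 0.002]
ft_force: [6.3, -7.6, -3.1]
opening: 0.0141
finger_force: 24.7
(array([-1.2, -0.5,  0.7]), -0.001, 1.86, array([ 0.5792, -0.2855,  0.0707]))
```

```bash
python3 -m jog '[0,0,0,0,0.4, 0,0,0,0,0.4, 0,0,-30,0,0.4, 0,0,-80,0,0.4, -50,0,-130,0,0.4, -110,0,-150,0,0.4, -170,0,-150,0,0.4, -230,0,-150,0,0.4, -240,0,-150,0,0.4, -240,0,-150,0,0.4]'
python3 - <<'E'
from h import *
from cell import vision
T=vision.get_image("top");pickle.dump(T,open("d1.pkl","wb"));t=T["image"]
cv2.imwrite("pics/k1.png",cv2.resize(t[170:230,340:420],(640,480),interpolation=cv2.INTER_CUBIC))
W=cloud(T)
def rect(box,z0,z1):
    x,y,w,h=box;P=W[y:y+h,x:x+w].reshape(-1,3);P=P[(P[:,2]>z0)&(P[:,2]<z1)];print(len(P),cv2.minAreaRect((P[:,:2]*1000).astype(np.float32)),P.mean(0).round(4))
rect((390,180,22,28),.058,.075);rect((356,175,66,45),.03,.05);rect((360,178,30,35),.087,.105)
print(go(.5747,-.1965,.097,1.9))
E
```

```text
time_s: 5.32
tcp_pos: [0.3385, -0.2921, 0.2208]
tool_rot: [1.0, 0.016, 0.0, 0.0]
ft_force: [0.7, 0.7, 0.6]
opening: 0.035
finger_force: 0.0
65 ((578.5938720703125, -283.1231994628906), (39.2078971862793, 14.68000602722168), 0.1555609107017517) [ 0.5783 -0.2836  0.0679]
1034 ((577.0869750976562, -241.29052734375), (81.37736511230469, 188.7884979248047), 2.1899056434631348) [ 0.5743 -0.2526  0.0413]
47 ((574.2484130859375, -195.78372192382812), (33.85901641845703, 10.282116889953613), 0.5052734613418579) [ 0.574  -0.1959  0.0971]
(array([238.4, -88. , 123.7]), -0.001, 1.87, array([ 0.3392, -0.2922,  0.2206]))
```

View pics/k1.png

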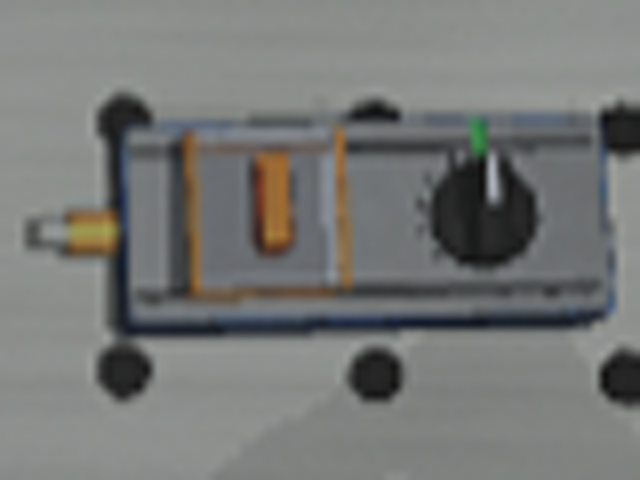

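The crop shows the pointer (492,180) at the mark (478,135) once parallax is allowed for, and the depth fit puts the bar along station x. The hood is still parked, with its fin at (272,202). Next I'll grip the fin.

```bash
python3 -m jog '[60,-22,0,0,0.4, 120,-44,0,0,0.4, 180,-66,0,0,0.4, 236,-88,0,0,0.4, 236,-88,30,0,0.4, 236,-88,80,0,0.4, 236,-88,108,0,0.4, 236,-88,120,0,0.4, 236,-88,123,0,0.4, 236,-88,123,0,0, 236,-88,123,0,0, 236,-88,123,0,0, 236,-88,123,0,0]' 20; python3 -c "
from h import *
print(go(.5747,-.1965,.097,1.9))"
```

```text
time_s: 7.0
tcp_pos: [0.5719, -0.1967, 0.0984]
tool_rot: [1.0, 0.016, 0.001, 0.001]
ft_force: [-0.6, -1.2, 5.3]
opening: 0.0117
finger_force: 20.0
(array([ 2.8, -0.1,  1.4]), -0.0, 1.88, array([ 0.5719, -0.1967,  0.0984]))
```

```bash
python3 -m jog '[0,8,0,0,0, 0,20,0,0,0, 0,34,0,0,0, 0,48,0,0,0, 0,62,0,0,0, 0,74,0,0,0, 0,82,0,0,0, 0,87,0,0,0, 0,90,0,0,0, 0,91,0,0,0, 0,91,0,0,0]' 20; python3 -c "
from h import *
print(go(.5747,-.1965,.097,1.9))"
```

```text
time_s: 8.38
tcp_pos: [0.5753, -0.286, 0.0984]
tool_rot: [1.0, 0.017, 0.001, -0.001]
ft_force: [1.8, 7.2, 7.4]
opening: 0.0118
finger_force: 20.0
(array([  2.4, -89.5,   1.5]), 0.0, 1.91, array([ 0.5753, -0.286 ,  0.0984]))
```

```bash
python3 -m jog '[0,1.5,0,0,0, 0,3,0,0,0, 0,3,0,0,0]' 20; python3 -c "
from h import *
print(go(.5747,-.1965,.097,1.9))"; python3 -m jog '[0,-2,0,0,0.3, 0,-2,0,0,0.3, 0,-2,-30,0,0.3, 0,-2,-80,0,0.6, 0,-2,-140,0,1, 0,-2,-150,0,1]';  python3 -c "
from h import *
print(go(.524,.177,.25,60))"
```

```text
time_s: 8.75
tcp_pos: [0.5753, -0.2863, 0.0983]
tool_rot: [1.0, 0.017, 0.001, -0.003]
ft_force: [1.5, 19.1, 10.7]
opening: 0.0118
finger_force: 20.0
(array([  2.5, -89.7,   1.9]), 0.001, 1.96, array([ 0.5753, -0.2863,  0.0983]))
time_s: 9.5
tcp_pos: [0.5751, -0.2892, 0.2518]
tool_rot: [1.0, 0.016, 0.003, 0.002]
ft_force: [-0.3, -0.4, -0.8]
opening: 0.0545
finger_force: 0.0
(array([ -36.1, -467.6,   -0.7]), -1.015, 1.85, array([ 0.5751, -0.2892,  0.2518]))
```

The hood is at its end stop: 89.7 mm of travel, with the force rising to 19 N. Moving on to the cap.

```bash
python3 -m jog '[-2,-40,0,-0.17,0.75, -5,-80,0,-0.34,0.75, -8,-120,0,-0.51,0.75, -11,-160,0,-0.68,0.75, -14,-200,0,-0.85,0.75, -17,-240,0,-1.02,0.75, -20,-280,0,-1.19,0.75, -23,-320,0,-1.36,0.75, -26,-360,0,-1.53,0.75, -29,-400,0,-1.7,0.75, -32,-435,0,-1.87,0.75, -36,-467,0,-2.04,0.75, -36,-467.6,0,-2.2,0.75, -36,-467.6,0,-2.236,0.75, -36,-467.6,0,-2.236,0.75]'; python3 -c "
from h import *
from cell import vision
print(go(.524,.177,.0925,130))
T=vision.get_image('top');cv2.imwrite('pics/s1.png',cv2.resize(T['image'][150:250,190:430],(720,300)))
S=vision.get_image('side');W=cloud(S);x,y,w,h=275,212,80,60
P=W[y:y+h,x:x+w].reshape(-1,3);P=P[(P[:,2]>.09)&(P[:,2]<.11)];Q=P[P[:,2]>np.median(P[:,2])];print(len(P),cv2.minEnclosingCircle((P[:,:2]*1000).astype(np.float32)),np.percentile(P[:,2],[10,50,75,90]))
"
```

```text
time_s: 11.38
tcp_pos: [0.5232, 0.1774, 0.2469]
tool_rot: [0.424, 0.906, -0.0, -0.0]
ft_force: [-0.6, -0.9, -0.1]
opening: 0.0662
finger_force: 0.0
(array([ -0.9,   0.5, 154.4]), -0.003, 129.81, array([0.5232, 0.1774, 0.2469]))
121 ((523.5167846679688, 178.5092010498047), 22.672651290893555) [0.09519698 0.09993124 0.10160756 0.10268467]
```

Aligned over the cap. Descend and grip.

```bash
python3 -m jog '[0,0,50,0,0.75, 0,0,100,0,0.75, 0,0,135,0,0.75, 0,0,148,0,0.75, 0,0,154,0,0.75, 0,0,154,0,0.75, 0,0,154,0,0, 0,0,154,0,0, 0,0,154,0,0, 0,0,154,0,0, 0,0,154,0,0]' 25; python3 -c "
from h import *
print(go(.524,.177,.0925,130))"
```

```text
time_s: 12.85
tcp_pos: [0.5223, 0.1773, 0.0938]
tool_rot: [0.423, 0.906, -0.001, -0.001]
ft_force: [-5.4, -4.1, 6.3]
opening: 0.039
finger_force: 25.0
(array([-1.3,  1.1,  1.3]), 0.0, 130.01, array([0.5223, 0.1773, 0.0938]))
```

```bash
python3 -m jog '[0,-1,0.2,0.15,0, 0,-1,0.4,0.3,0, 0,-1,0.6,0.45,0, 0,-1,0.8,0.6,0, 0,-1,1,0.75,0, 0,-1,1.2,0.9,0, 0,-1,1.4,1.05,0, 0,-1,1.6,1.2,0, 0,-1,1.6,1.2,0]' 30; python3 -c "
from h import *
from cell import r
print(go(.524,.177,.0925,130),r.get_state()['moment'])"; python3 -m jog '[0,0,0.2,0.1,0, 0,0,0.2,0.2,0, 0,0,0.3,0.3,0, 0,0,0.3,0.3,0]' ; python3 -c "
from h import *
from cell import r
print(go(.524,.177,.0925,130),r.get_state()['moment'])"
```

```text
time_s: 13.98
tcp_pos: [0.5241, 0.1773, 0.0925]
tool_rot: [0.861, 0.508, 0.002, 0.001]
ft_force: [5.5, -0.6, -2.0]
opening: 0.0392
finger_force: 30.0
(array([-0.3,  0.1, -0. ]), -1.202, 61.12, array([0.5241, 0.1773, 0.0925])) [-0.06191887 -0.93262327 -0.06608686]
time_s: 14.48
tcp_pos: [0.5245, 0.177, 0.0921]
tool_rot: [0.927, 0.374, 0.002, 0.001]
ft_force: [6.9, -1.4, -3.1]
opening: 0.039
finger_force: 30.0
(array([-0.3, -0.3, -0.4]), -1.502, 43.96, array([0.5245, 0.177 , 0.0921])) [-0.2706577  -1.22352863 -0.07579848]
```

```bash
for i in 1; do python3 -m jog '[0,0,0,0.1,0, 0,0,0.1,0.15,0, 0,0,0.1,0.15,0]' ; done; python3 -c "
from h import *
from cell import r
print(go(.524,.177,.0925,130),r.get_state()['moment'])"; python3 -m jog '[0,0,0,0.1,0, 0,0,0.1,0.15,0, 0,0,0.1,0.15,0]'; python3 -c "
from h import *
from cell import r
print(go(.524,.177,.0925,130),r.get_state()['moment'])"
```

```text
time_s: 14.85
tcp_pos: [0.5246, 0.1768, 0.0919]
tool_rot: [0.953, 0.304, 0.003, 0.001]
ft_force: [8.9, -2.6, -3.1]
opening: 0.0392
finger_force: 30.0
(array([-0.4, -0.5, -0.6]), -1.651, 35.41, array([0.5246, 0.1768, 0.0919])) [-0.43831683 -1.36582325 -0.03599829]
time_s: 15.22
tcp_pos: [0.5247, 0.1766, 0.0918]
tool_rot: [0.973, 0.232, 0.003, 0.001]
ft_force: [9.4, -3.6, -4.6]
opening: 0.0391
finger_force: 30.0
(array([-0.5, -0.7, -0.7]), -1.801, 26.81, array([0.5247, 0.1766, 0.0918])) [-0.62627177 -1.39708215 -0.03343775]
```

```bash
for k in a b; do :; done; python3 -m jog '[0,0,0,0.1,0, 0,0,0.1,0.15,0, 0,0,0.1,0.15,0]' ; python3 -c "
from h import *
from cell import r
print(go(.524,.177,.0925,130),r.get_state()['moment'])"; python3 -m jog '[0,0,0,0.1,0, 0,0,0.1,0.15,0, 0,0,0.1,0.15,0]'; python3 -c "
from h import *
from cell import r
print(go(.524,.177,.0925,130),r.get_state()['moment'])"; python3 -m jog '[0,0,0,0.1,0, 0,0,0.1,0.15,0, 0,0,0.1,0.15,0]'; python3 -c "
from h import *
from cell import r
print(go(.524,.177,.0925,130),r.get_state()['moment'])"
```

```text
time_s: 15.6
tcp_pos: [0.5247, 0.1763, 0.0917]
tool_rot: [0.987, 0.159, 0.003, 0.001]
ft_force: [9.0, -5.8, -4.6]
opening: 0.0393
finger_force: 30.0
(array([-0.5, -0.8, -0.8]), -1.949, 18.32, array([0.5247, 0.1763, 0.0917])) [-0.85589134 -1.39740178  0.65343493]
time_s: 15.98
tcp_pos: [0.5246, 0.1761, 0.0919]
tool_rot: [0.996, 0.085, 0.003, 0.001]
ft_force: [8.0, -6.9, -0.7]
opening: 0.0393
finger_force: 30.0
(array([-0.4, -1. , -0.6]), -2.099, 9.71, array([0.5246, 0.1761, 0.0919])) [-1.18051287 -1.1141062   0.5314566 ]
time_s: 16.35
tcp_pos: [0.5244, 0.1759, 0.092]
tool_rot: [1.0, 0.01, 0.003, 0.001]
ft_force: [6.0, -7.9, 1.5]
opening: 0.0394
finger_force: 30.0
(array([-0.4, -1.1, -0.5]), -2.249, 1.13, array([0.5244, 0.1759, 0.092 ])) [-1.41036292 -0.90233234  0.67714717]
```

The moment jumped from about 0 to 0.65 N m and stayed level while the fingers slipped, so the cap is on its stop. Back off a quarter turn.

```bash
python3 -m jog '[0,1,0,-0.15,0, 0,1,-0.2,-0.3,0, 0,1,-0.4,-0.45,0, 0,1,-0.6,-0.6,0, 0,1,-0.8,-0.75,0, 0,1,-1,-0.9,0, 0,1,-1.2,-1.05,0, 0,1,-1.4,-1.2,0, 0,1,-1.6,-1.35,0, 0,1,-1.8,-1.5,0, 0,1,-2,-1.6,0, 0,1,-2,-1.6,0, 0,1,-2,-1.6,0]' 30; python3 -c "
from h import *
from cell import r
print(go(.524,.177,.0925,130),r.get_state()['moment'])"; python3 -m jog '[0,0,0,0,0.75, 0,0,0,0,0.75, 0,0,0,0,0.75, 0,0,-40,0,0.75, 0,0,-90,0,0.75, 0,0,-140,0,0.75, 0,60,-140,0,0.75, 0,120,-140,0,0.75, 0,180,-140,0,0.75, 0,180,-140,0,0.75]'
python3 - <<'E'
from h import *
from cell import vision
T=vision.get_image("top");S=vision.get_image("side");pickle.dump([T,S],open("d2.pkl","wb"))
f=lambda im,x,y,w,h,k:cv2.resize(im[y:y+h,x:x+w],(w*k,h*k),interpolation=cv2.INTER_CUBIC)
cv2.imwrite("pics/c2.png",np.vstack([np.hstack([f(T["image"],232,190,40,40,10),f(S["image"],290,220,40,40,10)]),f(T["image"],190,172,230,50,4)[:,:800]]))
print(go(.524,.177,.093,91))
E
```

```text
time_s: 17.98
tcp_pos: [0.5232, 0.1768, 0.0938]
tool_rot: [0.691, 0.723, 0.001, 0.001]
ft_force: [1.9, 4.7, 5.9]
opening: 0.0394
finger_force: 30.0
(array([0.2, 0.8, 1.3]), -0.652, 92.63, array([0.5232, 0.1768, 0.0938])) [ 0.64355893 -0.40554344  0.1062691 ]
time_s: 19.23
tcp_pos: [0.705, 0.1842, 0.2292]
tool_rot: [0.691, 0.723, -0.001, -0.001]
ft_force: [-0.9, 0.2, -0.4]
opening: 0.0663
finger_force: 0.0
(array([   0.7, -177.9,  139.2]), 0.03, 92.73, array([0.702 , 0.1848, 0.2318]))
```

View pics/c2.png

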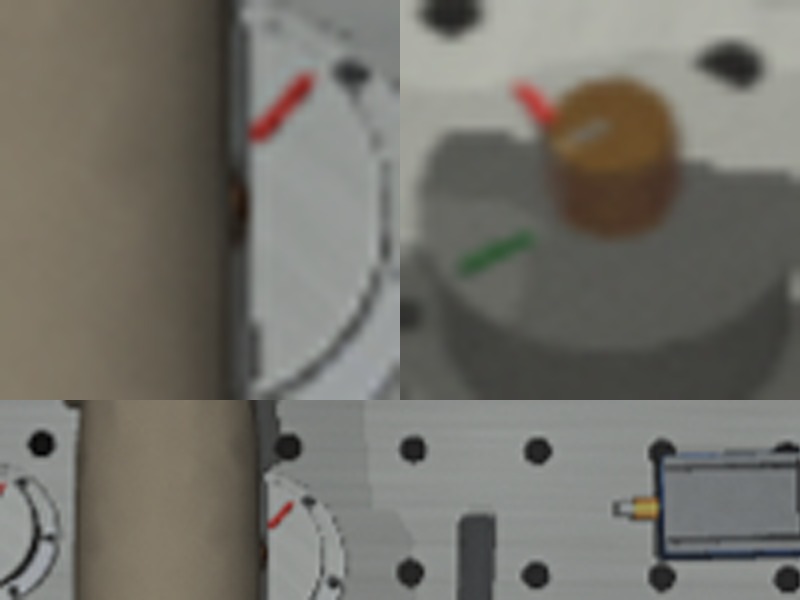

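The side view shows the cap's white line from about (608,125) to (565,145), nearly parallel to the green line (532,238)-(462,268). Now to measure the angle.

Run:
```python
from h import *
T,S=pickle.load(open("d2.pkl","rb"))
q=lambda x,y:(290+(x-400+.5)/10-.5,220+(y+.5)/10-.5)
def ang(a,b,z):
    P=ray(S,[q(*a),q(*b)],z);d=P[1]-P[0];print(np.degrees(np.arctan2(d[1],d[0])),np.linalg.norm(d),P[0])
ang((608,125),(565,145),.1);ang((532,238),(462,268),.066);ang((553,122),(518,88),.066)
# white pixels on cap
b=[q for q in blob(S,(303,227,12,12),(0,0,100),(180,110,255))]
for a,c,p in b[:2]:
    P=ray(S,p,.1);w=cv2.fitLine(P[:,:2].astype(np.float32),cv2.DIST_L2,0,.01,.01).ravel();print(a,c,np.degrees(np.arctan2(w[1],w[0])))
x=cv2.cvtColor(T["image"],cv2.COLOR_BGR2HSV)
W=cloud(T)
P=W[175:222,356:425].reshape(-1,3);F=P[(P[:,2]>.087)&(P[:,2]<.105)];print("fin now",len(F),F.mean(0))
```

```text
48.188641162221856 0.015484106790956747 [0.52303458 0.17588977 0.1       ]
45.66421398099905 0.024562255885973116 [0.54184181 0.19756542 0.066     ]
-36.92845410729936 0.018940441186572777 [0.54986059 0.14849636 0.066     ]
29 [307.96551724 227.79310345] 21.042887
6 [308.33333333 232.83333333] 55.12981
fin now 51 [ 0.57768985 -0.28410293  0.09730771]
```

The cap is within about 3° of the green line, and the hood is fully over the knob. Re-grip in the same place without turning.

```bash
python3 -m jog '[0.5,-60,0,0,0.75, 0.5,-120,0,0,0.75, 0.5,-178.5,0,0,0.75, 0.5,-178.5,0,0,0.75, 0.5,-178.5,50,0,0.75, 0.5,-178.5,100,0,0.75, 0.5,-178.5,130,0,0.75, 0.5,-178.5,139,0,0.75, 0.5,-178.5,139,0,0.75, 0.5,-178.5,139,0,0, 0.5,-178.5,139,0,0, 0.5,-178.5,139,0,0, 0.5,-178.5,139,0,0, 0.5,-178.5,139,0,0, 0.5,-178.5,139,0,0]' 25
python3 - <<'E'
from h import *
from cell import r,vision
print(go(.524,.177,.093,92.7),r.get_state()['moment'])
S=vision.get_image("side");T=vision.get_image("top")
f=lambda im,x,y,w,h,k:cv2.resize(im[y:y+h,x:x+w],(w*k,h*k),interpolation=cv2.INTER_CUBIC)
cv2.imwrite("pics/f.png",np.hstack([f(S["image"],270,130,90,140,4),f(T["image"],340,160,80,112,5)]))
E
```

```text
time_s: 21.2
tcp_pos: [0.5234, 0.1769, 0.0947]
tool_rot: [0.69, 0.724, -0.0, -0.0]
ft_force: [-4.3, -1.7, 5.6]
opening: 0.0393
finger_force: 25.0
(array([0.1, 0.6, 1.7]), 0.001, 92.76, array([0.5234, 0.1769, 0.0947])) [-0.04878809  0.52650514 -0.03072118]
```

View pics/f.png

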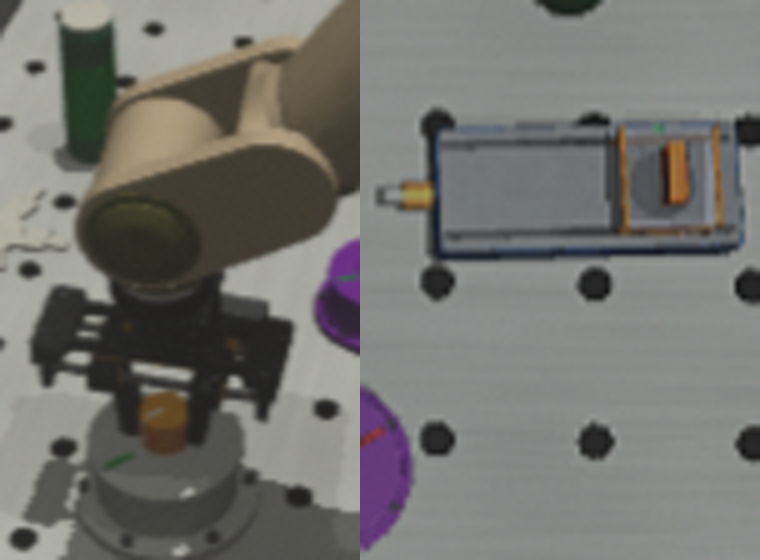

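The cap (162,415 in the left crop) is gripped, with its white line parallel to the green one. The right crop shows the hood over the knob, with the fin at (678,170). Handing in.

```bash
python3 -c "
from cell import r
print(r.job_done())"
```

```text
the job is handed in; nothing more can be done
None
```

I handed the job in at about 21 s of the 72 s limit; no verdict came back. By my measurements the knob pointer is at the green mark, the hood is at its end stop over the knob, and the cap was screwed to its stop, then backed off a quarter turn (white line within about 3° of green) and left gripped at 25 N.

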